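# Stow a glass lamp globe in its crate and count it

### The arm

A 7-joint arm with a two-finger parallel gripper is mounted at the origin on the work surface. World frame = base frame: x ahead of the robot, y to its left, z up, the work surface at z = 0. Lengths are in m, angles in rad, forces in N, time in s.
With the tool pointing down it reaches from about 0.4 to 0.85 m from the base axis. Payload 10.4 kg.
Tool frame: the origin (TCP) lies midway between the tips of the shut fingers; the grasp point (between the pads) lies 19 mm behind it (ctrl.grip_point_offset is the distance from the TCP to the grasp point, in m); z points along the fingers, y is the line along which they close (so a half turn about z gives the same grasp; the last joint's range is limited). The gripper opens to 87 mm and grips with 3 to 60 N. Pads are 19 mm wide; open, the fingers measure 117 mm over their backs; the gripper's body (75 mm by 190 mm) begins 51 mm behind the grasp point.
Start: joints at [1.202, 0.332, -0.065, 1.46, 0.022, 1.35, -0.088], TCP at [0.212, -0.588, 0.223] pointing down, gripper open.
Joint ranges: [-2.6, 2.6], [-0.5, 2.12], [-1.47, 1.34], [0.16, 2.42], [-1.27, 4.41], [0.06, 2.06], [-2.6, 2.6]. Speed limits (rad/s): [2.22, 2.22, 2.79, 2.79, 3.14, 3.14, 3.14].

### API

Orientations are given as [roll, pitch, yaw] about the fixed x, y, z axes, in that order (R = Rz(yaw) Ry(pitch) Rx(roll)).
In Python, from rig import ctrl gives the robot as it stands.
- The arm moves only by the tool play_rows, never from a script. Its argument "motion" is a list of rows, each a list of 6 numbers: the shift along the tool's x, y, z in units of 40 mm (1.0 is 40 mm), then the turn, a rotation vector about the tool's x, y, z in units of 6 degrees (1.0 is 6 degrees). In form: [[x, y, z, ax, ay, az], ...]. A call has 1 to 5 rows; each row is the pose to reach, as a shift and turn from the pose commanded when the call began, along the tool's axes at that moment; what a row does not reach only later rows make up. A row lasts 1/12 s, in which the tool goes at most 41.7 mm and 7.16 degrees, less where a joint would pass 70% of its speed; a pose out of reach is approached as far as the arm can. A call with a gripper value outside its range is refused whole. "claw" is the closure, from 0 (fully open) to 1 (shut), set as the call begins (left out, the last holds). The fingers move at their own pace and stop on an object; the grip force is fixed at half the most. Time passes only in rows, so rows that repeat a pose let the fingers close. It gives the time, the measured TCP pose, the force, the opening and the grip force at its end, in the units of the state.
- ctrl.read_state(): the state, without advancing time (a new reading comes with each control period).
- ctrl.camera(name): name is "side" or "top"; returns the picture (384x512x3 uint8, red, green, blue); there is no depth.
- ctrl.camera_model(name): a dict with "mtx" (3x3 intrinsics, pixels), "T" (4x4, takes a point from camera to world coordinates). Camera axes: x right, y up, looking along -z (the intrinsics and any distortion apply to the point x, -y, -z); pixel columns grow to the right and rows downward; lengths in m; the calibration is good to about 2 mm. A picture is of the moment at which its call begins. camera_model takes no time and is no camera call.
- ctrl.job_done(): hands the job in; it is judged then, once.
Trained networks look in the newest picture that a camera, given by its name, has taken for a name from the list of things; names that differ only in an ending like _2 or _b are one class to them, and where a whole thing is asked for, a point or a joint stands for the part that bears it (a point fixed in the world has none). Each returns a list of dicts, best first, with "confidence" (0 to 1); they miss things now and then, are a little off and sometimes report something else, mostly with a low value. They report only what shows in the picture. A call takes as long as a camera call. They do not tell look-alikes from the thing itself.
- ctrl.find_in(camera, target): "position" ([row, column] in pixels, amid what is visible of it).
- ctrl.mark_of(camera, target): "position" ([row, column] in pixels: a listed point, or the origin of a listed thing).
The state is a dict: "t": time; "joint_positions": joint angles; "joint_velocities": joint speeds; "joint_torque": joint torques, N m; "position": TCP position; "orientation": TCP orientation; "force": force on the tool from outside, world axes, zero at the start; "torque": the same for the moment, N m; "grip_width": finger opening in m; "finger_force": force on a finger pad.
Only numpy, scipy, OpenCV 4.12 (cv2) and the standard library are available. Lean on these libraries where they do the work, as an engineer would, in place of code of your own. Each camera call takes 0.05 s, during which the arm holds its last target. There are 200 camera calls.

### The job

Take the glass lamp globe that stands in the roll of tape and lower it into the empty cell of the wooden crate, so that it stands there neck up; it is thin glass, so set it down slowly and lightly, without a drop or a hard push. Then roll the crate's tally wheel up by pushing its ridges, until the face with two pips is squarely on top at the pointers. Leave the globe that is already stored, the cordless driver, the brush pot and the screw tray where they are.

Things in the scene. Friction and masses are not known exactly. Their poses are not given: they have to be found in the camera images.
- globe_mid (a point): opal white glass lamp globe to stow, fragile, 0.18 kg: a ball 84 mm across with a plain round neck 36 mm across on top, 128 mm high in all. Starts neck up, resting loosely in the roll of tape. The point is half-way up on the axis (z to the neck): ball centre 22 mm below it, lowest point 64 mm below it, free neck from 20 to 64 mm above it; the neck is the place to grip
- tape: loose roll of tape lying on the bench, 100 mm outside and 60 mm inside diameter, 25 mm high, holding the globe with its lowest point 12 mm above the bench; origin at the centre of its underside
- stored_mid (a point): a second, identical globe already standing in the other cell, neck up; same half-way point. Its neck ends 136 mm above the bench
- crate: open wooden crate fixed to the bench, 130 (x) by 250 (y) mm, rim 95 mm high, walls 10 mm; two square cells side by side along y, 110 mm wide inside, centres 60 mm either side of the origin. Bottom board's top is 20 mm above the bench, with a 60 mm round hole in each cell in which the ball nests by itself. Origin: centre of the underside. Its x points roughly away from the robot
- empty_cell (a point): middle of the crate's empty cell, at its bottom, 1 mm above the bench (a thin cardboard disc lies there); axes as the crate's. A globe stowed here has its lowest point about 8 mm and its half-way point about 72 mm above the bench
- tally_axis (a point): centre of the tally wheel on its axle, at the crate's -y end, 172 mm from the crate's origin, 70 mm above the bench; axes as the crate's, y along the axle. White drum of 34 mm radius, 46 mm wide; six grey ridges of the same width, 6 mm thick, 60 degrees apart, reach out to 56 mm from the axle. Between them are six faces with 0 to 5 black pips
- tally_top (a point): point 34 mm above the wheel's axle: the top of its drum, where the face to be read lies; axes as the crate's. Beside the wheel are two wooden cheeks 10 mm thick, from 26 to 36 mm either side of the wheel's middle, 90 mm high, each with a small dark pointer at the top, up to 101 mm above the bench
- tally (a joint): angle of the tally wheel, rad: 0 with the blank face on top, 1.047 one pip, 2.094 two, 3.142 three; at these angles ridges stand 30 degrees before and behind the top. Grows as the wheel's top moves along the crate's +x. Range -1.0 to 4.2. No clicks: friction (about 2 N at the ridges) keeps it where it is left; it can be pushed either way
- driver: cordless driver lying on the bench, blue and black, about 200 by 220 by 57 mm; origin under its chuck end. Bystander
- brushpot: white pot of brushes, 96 mm in diameter, 200 mm high with the brushes; origin at the centre of its underside. Bystander
- screwtray: shallow grey tray of screws, 100 by 130 by 30 mm; origin at the centre of its underside. Bystander
Mind the look-alikes: they are no part of the job. What is shaped like the part that bears globe_mid but pink or purple is not meant.

How it is judged:
On the way, in this order (a step that is already met when the one before it is completed fails the run):
1. the globe stands neck up in the empty cell, let go (horizontal distance between globe_mid and empty_cell below 0.025 m and height (world z) of globe_mid below 0.082 m and angle between globe_mid's own z axis and vertical below 0.35 rad and contact force between globe and the fingers below 0.05 N), for 0.2 s.
2. the tally wheel shows two pips on top (value of joint tally between 1.894 and 2.294 rad), for 0.2 s.
At the end, for the whole second after the job is handed in: The globe rests in the cell that was empty, down in its nest (half-way point under 82 mm above the bench, within 25 mm of the cell's middle), neck up within 20 degrees, at rest; the tally wheel stands within 0.2 rad of 2.094 (two pips on top); the stored globe is within 25 mm of its start (all of step 2 and horizontal distance between globe_mid and empty_cell below 0.025 m and height (world z) of globe_mid below 0.082 m and angle between globe_mid's own z axis and vertical below 0.35 rad and linear speed of globe below 0.03 m/s and distance of stored_mid from where it was at the start of the episode below 0.025 m); the robot touches nothing.
It fails at once if the globe falls or is rushed inside the cell (faster than 0.5 m/s) (horizontal distance between globe_mid and empty_cell below 0.06 m and height (world z) of globe_mid below 0.17 m and linear speed of globe above 0.5 m/s).
It fails at once if the globe is banged or pressed against the crate with more than 30 N (contact force between globe and crate above 30 N).
It fails at once if the stored globe is displaced by more than 40 mm (distance of stored_mid from where it was at the start of the episode above 0.04 m).
It fails at once if the driver, the brush pot or the screw tray is displaced by more than 40 mm (distance of any of driver, brushpot, screwtray from where it was at the start of the episode above 0.04 m).
It also fails if it takes over 61 s, if anything falls off the work surface, if the arm or the gripper's body presses on something with over 40 N, if the wrist force passes 120 N, or if a joint passes its speed limit or range.

## Working session

There is one attempt and no reset: what is moved stays moved. The work goes in short steps, Python scripts to look and compute and a tool call to move; the robot and the scene stay as the last step left them, time stands still between calls to the robot, and variables do not carry over. Pictures are saved under pics/ and viewed, at most 10 in all, crops included, and the job is handed in when it is done.

Besides the shell and the picture viewer there is one more tool, called as a command line: name --pt "numbers of a row" for each row, then --argument value for the rest. play_rows: Moves the arm, as the interface text tells. Its arguments: {"type":"object","properties":{"motion":{"type":"array"},"claw":{"type":"number"}},"required":["motion"]}

```bash
mkdir -p pics; cat > h.py <<'E'
import numpy as np, cv2
from rig import ctrl
from scipy.spatial.transform import Rotation as Ro
def ray(cam,rc):
    m=ctrl.camera_model(cam);K=np.array(m["mtx"]);T=np.array(m["T"])
    d=np.linalg.inv(K)@[rc[1],rc[0],1]; d=np.array([d[0],-d[1],-d[2]])
    return T[:3,3],T[:3,:3]@d
def onz(cam,rc,z):
    o,d=ray(cam,rc); return o+d*(z-o[2])/d[2]
def tri(a,b):
    A=np.zeros((3,3));v=np.zeros(3)
    for o,d in (ray("side",a),ray("top",b)):
        d=d/np.linalg.norm(d);P=np.eye(3)-np.outer(d,d);A+=P;v+=P@o
    return np.linalg.solve(A,v)
def pix(cam,p):
    m=ctrl.camera_model(cam);K=np.array(m["mtx"]);T=np.array(m["T"])
    q=T[:3,:3].T@(np.array(p)-T[:3,3]);u=K@[q[0],-q[1],-q[2]];return (u[1]/u[2],u[0]/u[2])
def rel(p,rpy):
    s=ctrl.read_state();R=Ro.from_euler("xyz",s["orientation"]);
    t=R.inv().apply(np.array(p)-s["position"])/0.04
    w=(R.inv()*Ro.from_euler("xyz",rpy)).as_rotvec(degrees=True)/6
    return np.round(np.r_[t,w],3)
E
cat > a.py <<'E'
from h import *
ims=[ctrl.camera(c) for c in("side","top")]
for c,i in zip(("side","top"),ims):
    cv2.imwrite(f"pics/{c}0.png",cv2.resize(i[:,:,::-1],(800,600),interpolation=cv2.INTER_CUBIC))
    print(c,np.round(ctrl.camera_model(c)["T"],3).tolist())
    for n in ["globe_mid","stored_mid","tape","crate","empty_cell","tally_axis","tally_top","driver","brushpot","screwtray"]:
        print(c,n,[(np.round(d["position"],1).tolist(),round(d["confidence"],2)) for d in ctrl.mark_of(c,n)][:4])
s=ctrl.read_state();print(s)
E
python3 a.py
```

```text
side [[-0.998, 0.025, -0.05, 0.521], [-0.054, -0.658, 0.751, 0.902], [-0.014, 0.753, 0.658, 0.755], [0.0, 0.0, 0.0, 1.0]]
side globe_mid [([295.5, 332.2], 0.9), ([238.5, 263.6], 0.88), ([267.0, 203.6], 0.7), ([250.0, 264.5], 0.69)]
side stored_mid []
side tape [([253.0, 266.0], 0.8)]
side crate [([175.1, 273.0], 0.86)]
side empty_cell [([169.9, 265.6], 0.37)]
side tally_axis [([131.5, 284.1], 0.91), ([192.8, 212.2], 0.46)]
side tally_top [([123.3, 284.3], 0.94)]
side driver [([334.8, 286.1], 0.72), ([172.9, 268.1], 0.31)]
side brushpot [([234.0, 211.2], 0.7)]
side screwtray [([188.5, 209.4], 0.91)]
top [[-0.008, 0.992, -0.124, 0.436], [-1.0, -0.01, -0.019, 0.131], [-0.02, 0.124, 0.992, 1.117], [0.0, 0.0, 0.0, 1.0]]
top globe_mid [([187.1, 195.6], 0.8), ([244.2, 139.4], 0.75), ([132.7, 160.8], 0.72)]
top stored_mid [([182.8, 305.9], 0.78)]
top tape [([188.1, 199.7], 0.65)]
top crate [([188.9, 319.8], 0.68)]
top empty_cell [([191.6, 344.7], 0.56)]
top tally_axis [([200.9, 393.3], 0.73), ([206.9, 123.5], 0.22)]
top tally_top [([201.4, 395.4], 0.83)]
top driver [([208.1, 125.9], 0.86)]
top brushpot [([132.5, 226.3], 0.7)]
top screwtray [([124.2, 292.5], 0.95), ([189.6, 322.8], 0.43)]
{'t': 1.1, 'joint_positions': array([ 1.20241453,  0.33217378, -0.0646951 ,  1.46008313,  0.02158473,
        1.34988937, -0.08850249]), 'joint_velocities': array([ 2.15673035e-03, -4.82871397e-05, -1.21195429e-03,  5.06946166e-04,
        4.49298118e-04, -7.43280153e-04,  5.71034111e-04]), 'joint_torque': array([ 8.39950258e-05, -6.23050904e+01,  2.45401851e-02, -3.90130162e+01,
       -6.11035223e-02,  3.14933248e-02, -2.75686716e-05]), 'position': array([ 0.2118643 , -0.58803115,  0.22259996]), 'orientation': array([ 3.14145393e+00, -3.54437431e-05,  3.45774209e-01]), 'force': array([-0.63735566, -0.76694635, -0.27224696]), 'torque': array([-0.01780106,  0.00016508, -0.02875692]), 'finger_force': 0.0, 'grip_width': 0.08705274107806138}
```

View pics/side0.png

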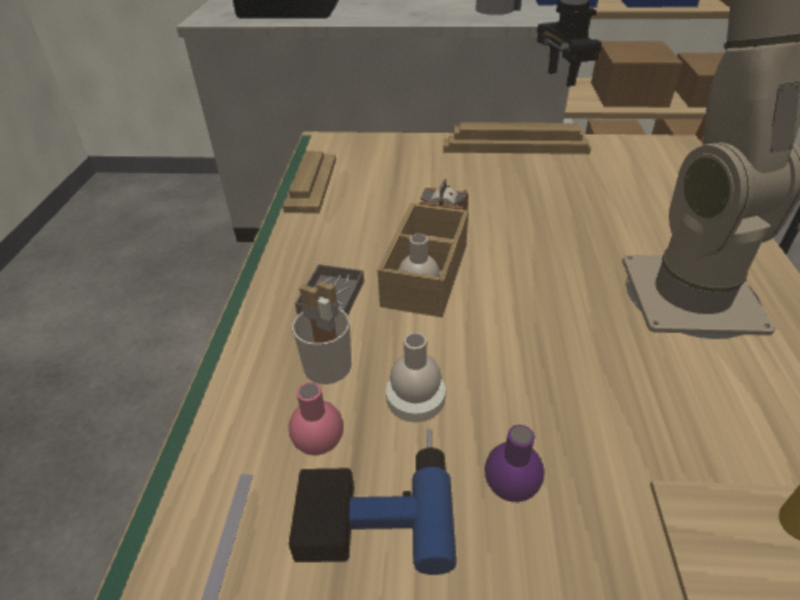

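View pics/top0.png

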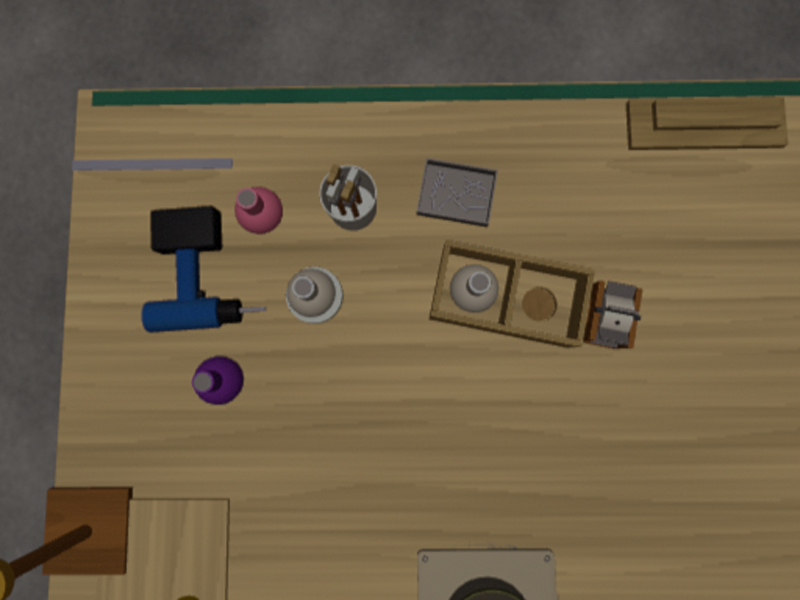

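```bash
cat > b.py <<'E'
from h import *
P=lambda *a:print(*[np.round(x,4).tolist() if not isinstance(x,str) else x for x in a])
P("globe",tri((238.5,263.6),(187.1,195.6)),"z",onz("top",(187.1,195.6),.076))
P("alt",tri((295.5,332.2),(244.2,139.4)),tri((267,203.6),(132.7,160.8)))
P("tape",onz("top",(188.1,199.7),0),onz("side",(253,266),0))
P("crate",onz("top",(188.9,319.8),0),onz("side",(175.1,273),0))
P("empty",onz("top",(191.6,344.7),0.001),onz("side",(169.9,265.6),.001))
P("stored",onz("top",(182.8,305.9),0.072))
P("axis",tri((131.5,284.1),(200.9,393.3)),"top",tri((123.3,284.3),(201.4,395.4)))
P("driver",onz("top",(208,125.9),0),"pot",onz("top",(132.5,226.3),0),"tray",onz("top",(124,292),0))
E
python3 b.py
```

```text
globe [0.5516, 0.3004, 0.0749] z [0.5477, 0.3004, 0.076]
alt [0.3992, 0.4487, 0.0635] [0.6922, 0.3947, 0.0773]
tape [0.5529, 0.3012, 0.0] [0.5503, 0.2845, -0.0]
crate [0.5473, -0.0358, 0.0] [0.5408, -0.0501, 0.0]
empty [0.5389, -0.1046, 0.001] [0.5668, -0.0765, 0.001]
stored [0.5565, 0.0109, 0.072]
axis [0.5066, -0.2155, 0.0687] top [0.5049, -0.2086, 0.1058]
driver [0.4988, 0.5086, 0.0] pot [0.712, 0.2262, 0.0] tray [0.7344, 0.0381, 0.0]
```

Side view (zoomed pixels): the white globe stands in the tape at (415,378). Pink (315,425) and purple (515,470) globes are look-alikes, and a stored globe is in the crate at (418,260). The opal white one in the tape fits the description. The wheel is at (445,195). I'll confirm it in one crop together with the wheel and crate.

```bash
cat > c.py <<'E'
from h import *
s=cv2.imread("pics/side0.png")if 0 else ctrl.camera("side")[:,:,::-1]; t=ctrl.camera("top")[:,:,::-1]
def crop(i,r,c,h,w): return cv2.resize(i[r:r+h,c:c+w],(400,300),interpolation=cv2.INTER_CUBIC)
cv2.imwrite("pics/c1.png",np.vstack([np.hstack([crop(s,200,220,75,100),crop(s,105,250,45,60)]),np.hstack([crop(t,145,268,90,120),crop(t,170,365,60,80)])]))
E
python3 c.py
```

```text
(no output)
```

View pics/c1.png

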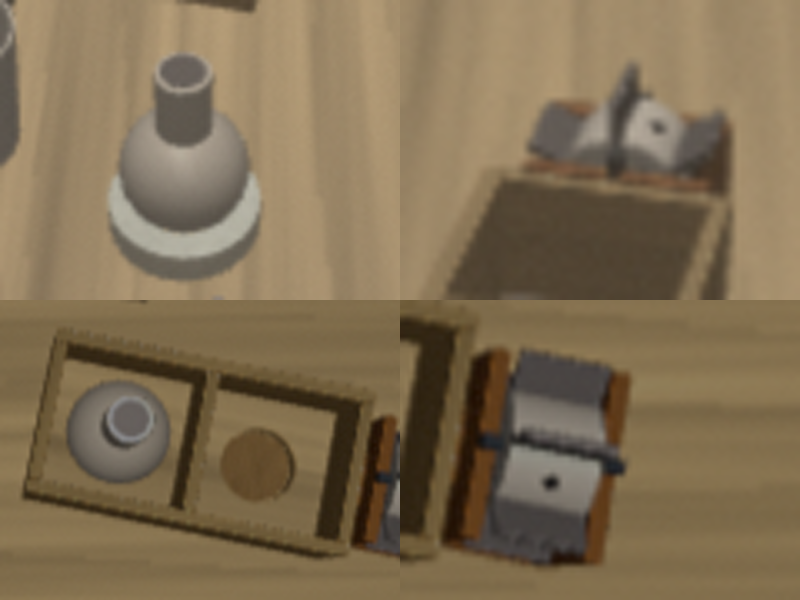

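The globe is confirmed: opal white, in the tape, neck up. In the wheel crop a ridge is nearly on top, with the one-pip face on the robot side (crop 550,482), so tally is about 0.5. It needs about +1.57 rad, with the top moving away from the robot.

```bash
cat > d.py <<'E'
from h import *
P=lambda *a:print(*[np.round(x,4).tolist() if not isinstance(x,str) else x for x in a])
C=lambda r,c,k,x,y:(r+y/k-.5,c+x/k-.5)
q=[onz("top",C(145,268,10/3,x,y),.095) for x,y in((57,30),(375,103),(345,255),(25,193))]
for a,b in zip(q,q[1:]+q[:1]): P(a,np.linalg.norm(a-b),np.arctan2(*(b-a)[[1,0]]))
P("mean",np.mean(q,0))
P("disc",onz("top",C(145,268,10/3,257,164),.001))
P("storedneck",onz("top",C(145,268,10/3,130,119),.136))
P("neck",tri(C(200,220,4,183,72),(183.2,193.4)),onz("top",(183.2,193.4),.140),onz("side",C(200,220,4,183,72),.14))
P("ptr",onz("top",C(170,365,5,88,140),.099),onz("top",C(170,365,5,215,164),.099))
P("ridge top",onz("top",C(170,365,5,100,138),.126),onz("top",C(170,365,5,210,163),.126))
P("pip",onz("top",C(170,365,5,150,182),.0995))
E
python3 d.py
```

```text
[0.6309, 0.0667, 0.095] 0.2503 -1.8125
[0.5709, -0.1763, 0.095] 0.1194 2.904
[0.4549, -0.1483, 0.095] 0.2467 1.3695
[0.5043, 0.0935, 0.095] 0.1294 -0.2083
mean [0.5402, -0.0411, 0.095]
disc [0.533, -0.1041, 0.001]
storedneck [0.5555, 0.0166, 0.136]
neck [0.5505, 0.2948, 0.144] [0.5505, 0.2955, 0.14] [0.5512, 0.2907, 0.14]
ptr [0.5139, -0.1778, 0.099] [0.5011, -0.241, 0.099]
ridge top [0.5127, -0.1755, 0.126] [0.4999, -0.2287, 0.126]
pip [0.4923, -0.2077, 0.0995]
```

```bash
cat > plan.py <<'E'
from h import *
def plan(w,start=None):
    "w: list of (x,y,z,yaw); prints last row of each call, simulating with rounded numbers"
    s=ctrl.read_state();p=np.array(s["position"]);R=Ro.from_euler("xyz",s["orientation"])
    print("now",np.round(p,4),np.round(s["orientation"],3),round(s["t"],2))
    for x in w:
        t=np.round(R.inv().apply(np.array(x[:3])-p)/.04,2)
        v=np.round((R.inv()*Ro.from_euler("xyz",[np.pi,0,x[3]])).as_rotvec(degrees=True)/6,2)
        print(t.tolist(),v.tolist()); p=p+R.apply(t*.04); R=R*Ro.from_rotvec(v*6,degrees=True)
E
python3 - <<'E'
from plan import *
W=np.array([[.212,-.588,.223],[.48,-.2,.25],[.5505,.297,.25]])
y=np.linspace(.346,2.93,7)[1:]
pts=[W[0]+(W[1]-W[0])*k/3 for k in(1,2,3)]+[W[1]+(W[2]-W[1])*k/3 for k in(1,2,3)]
plan([(*p,a) for p,a in zip(pts,y)])
E
```

```text
now [ 0.2119 -0.588   0.2226] [3.142 0.    0.346] 1.2
[3.2, -2.28, -0.24] [0.0, 0.0, -4.11]
[3.86, -0.75, -0.22] [0.0, 0.0, -4.12]
[3.81, 0.94, -0.23] [0.0, 0.0, -4.11]
[4.1, 0.87, 0.0] [-0.0, 0.0, -4.11]
[3.36, 2.49, 0.0] [-0.0, 0.0, -4.11]
[2.01, 3.67, 0.0] [-0.0, 0.0, -4.12]
```

play_rows --pt "0.8 -0.57 -0.06 0 0 -1.03" --pt "1.6 -1.14 -0.12 0 0 -2.06" --pt "2.4 -1.71 -0.18 0 0 -3.1" --pt "3.2 -2.28 -0.24 0 0 -4.1" --pt "3.2 -2.28 -0.24 0 0 -4.1" --claw 0

```text
t: 1.62
position: [0.3077, -0.4525, 0.2334]
orientation: [3.14, -0.003, 0.792]
force: [1.5, -0.7, 0.0]
grip_width: 0.0872
finger_force: 0.0
```

play_rows --pt "0.9 -0.19 -0.05 0 0 -1.0" --pt "1.9 -0.38 -0.1 0 0 -2.0" --pt "2.9 -0.57 -0.16 0 0 -3.0" --pt "3.86 -0.75 -0.22 0 0 -4.1" --pt "3.86 -0.75 -0.22 0 0 -4.1"

```text
t: 2.03
position: [0.3959, -0.3223, 0.2421]
orientation: [3.139, -0.002, 1.222]
force: [-0.2, 1.0, 0.0]
grip_width: 0.087
finger_force: 0.0
```

play_rows --pt "0.9 0.23 -0.05 0 0 -1.0" --pt "1.9 0.46 -0.1 0 0 -2.0" --pt "2.9 0.7 -0.16 0 0 -3.0" --pt "3.81 0.94 -0.23 0 0 -4.1" --pt "3.81 0.94 -0.23 0 0 -4.1"

```text
t: 2.45
position: [0.4844, -0.193, 0.2511]
orientation: [3.138, -0.002, 1.65]
force: [-0.3, 0.1, -0.4]
grip_width: 0.0867
finger_force: 0.0
```

```bash
python3 - <<'E'
from plan import *
W=np.array([[.48,-.2,.25],[.5505,.297,.25]])
s=ctrl.read_state();p=s["position"];y=s["orientation"][2]
plan([(*(p+(W[1]-p)*k/3),y+(2.93-y)*k/3) for k in(1,2,3)])
E
```

```text
now [ 0.4844 -0.193   0.2511] [ 3.138e+00 -2.000e-03  1.650e+00] 2.45
[4.03, 0.87, 0.02] [0.03, -0.01, -4.07]
[3.3, 2.46, 0.01] [0.0, 0.0, -4.08]
[1.99, 3.61, 0.01] [0.0, 0.0, -4.07]
```

play_rows --pt "1.0 0.22 0 0 0 -1.0" --pt "2.0 0.44 0 0 0 -2.0" --pt "3.0 0.65 0 0 0 -3.0" --pt "4.0 0.87 0 0 0 -4.1" --pt "4.0 0.87 0 0 0 -4.1"

```text
t: 2.87
position: [0.5056, -0.0299, 0.2509]
orientation: [3.139, -0.001, 2.08]
force: [-0.6, 1.7, -0.0]
grip_width: 0.087
finger_force: 0.0
```

play_rows --pt "0.8 0.6 0 0 0 -1.0" --pt "1.6 1.2 0 0 0 -2.0" --pt "2.5 1.85 0 0 0 -3.0" --pt "3.3 2.46 0 0 0 -4.1" --pt "3.3 2.46 0 0 0 -4.1"

```text
t: 3.28
position: [0.5285, 0.1325, 0.2505]
orientation: [3.138, -0.002, 2.508]
force: [-0.3, 0.9, 0.5]
grip_width: 0.0869
finger_force: 0.0
```

play_rows --pt "0.5 0.9 0 0 0 -1.0" --pt "1.0 1.8 0 0 0 -2.0" --pt "1.5 2.7 0 0 0 -3.0" --pt "2.0 3.6 0 0 0 -4.1" --pt "2.0 3.6 0 0 0 -4.1"

```text
t: 3.7
position: [0.5503, 0.2954, 0.249]
orientation: [3.138, -0.004, 2.937]
force: [-0.9, 1.2, -0.0]
grip_width: 0.0869
finger_force: 0.0
```

```bash
python3 - <<'E'
from plan import *
plan([(.5505,.297,.17,2.93),(.5505,.297,.104,2.93)])
s=ctrl.camera("side")[:,:,::-1];t=ctrl.camera("top")[:,:,::-1]
c=lambda i,r,k:cv2.resize(i[r:r+120,k:k+120],(400,400),interpolation=cv2.INTER_CUBIC)
cv2.imwrite("pics/e.png",np.hstack([c(s,160,205),c(t,120,140)]))
E
```

```text
now [0.5503 0.2954 0.249 ] [ 3.138 -0.004  2.937] 3.7
[-0.01, 0.03, 1.98] [0.03, -0.04, 0.07]
[0.01, 0.0, 1.65] [0.0, 0.0, -0.0]
```

View pics/e.png

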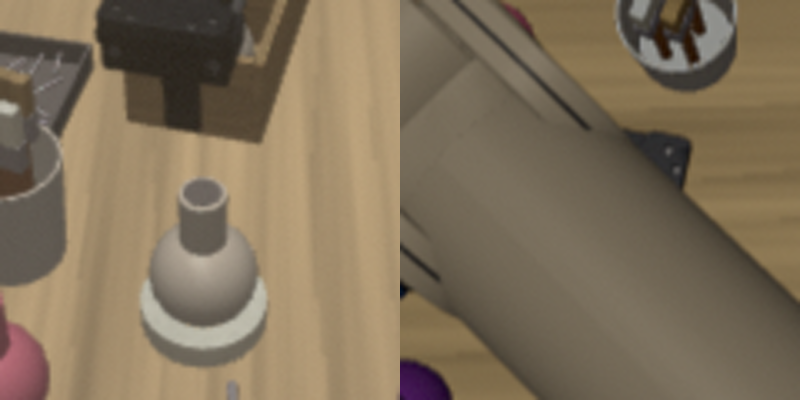

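The side crop shows the gripper above and in line with the globe: finger at crop (183,100), neck at (203,195). The top view is hidden by the arm. I'll descend partway and check the alignment.

play_rows --pt "0 0.03 0.5 0 0 0" --pt "0 0.03 1.0 0 0 0" --pt "0 0.03 1.5 0 0 0" --pt "0 0.03 1.98 0 0 0" --pt "0 0.03 1.98 0 0 0"

```text
t: 4.22
position: [0.5525, 0.2847, 0.1673]
orientation: [-3.137, -0.003, 2.918]
force: [0.4, -0.5, -0.3]
grip_width: 0.0869
finger_force: 0.0
```

```bash
python3 - <<'E'
from plan import *
plan([(.5505,.297,.104,2.93)])
p=np.array(ctrl.read_state()["position"]);print(pix("side",p),pix("side",p+[0,.045,0]),pix("side",p+[0,-.045,0]))
s=ctrl.camera("side")[:,:,::-1]
cv2.imwrite("pics/f.png",cv2.resize(s[160:280,205:325],(600,600),interpolation=cv2.INTER_CUBIC))
E
```

```text
now [0.5525 0.2847 0.1673] [-3.137e+00 -3.000e-03  2.918e+00] 4.22
[0.11, 0.29, 1.58] [-0.04, -0.03, -0.12]
(np.float64(207.53124959267993), np.float64(264.7466683202976)) (np.float64(221.20333540093915), np.float64(263.86301475575186)) (np.float64(194.90215851741812), np.float64(265.56291110154797))
```

View pics/f.png

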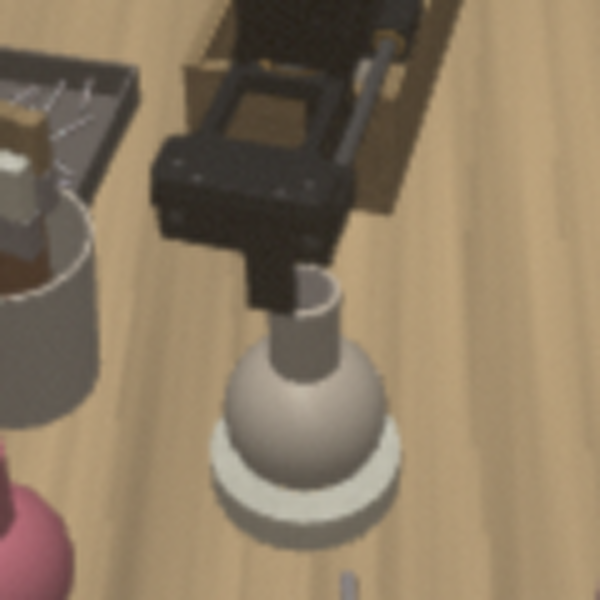

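The front finger is offset because the gripper is yawed (its tip matches the projected position), so alignment is fine. The exception is that y reads about 12 mm short, so I'll correct that and re-read before lowering.

play_rows --pt "0.05 0.15 0 0 0 -0.1" --pt "0.1 0.29 0 0 0 -0.1" --pt "0.1 0.29 0 0 0 -0.1"

```text
t: 4.52
position: [0.5514, 0.3026, 0.1725]
orientation: [3.14, 0.001, 2.933]
force: [-0.9, 0.5, 0.3]
grip_width: 0.0874
finger_force: 0.0
```

```bash
python3 - <<'E'
from plan import *
for i in range(3):
    plan([(.5505,.297,.104,2.93)]);ctrl.camera("top")
E
```

```text
now [0.5514 0.3026 0.1725] [3.140e+00 1.000e-03 2.933e+00] 4.52
[-0.0, -0.14, 1.71] [0.02, 0.01, 0.03]
now [0.5515 0.302  0.1723] [3.140e+00 1.000e-03 2.933e+00] 4.57
[0.0, -0.13, 1.71] [0.01, 0.01, 0.03]
now [0.5516 0.3015 0.1719] [3.141e+00 1.000e-03 2.933e+00] 4.62
[0.01, -0.12, 1.7] [0.01, 0.01, 0.03]
```

play_rows --pt "0 -0.04 0.4 0 0 0" --pt "0 -0.08 0.8 0 0 0" --pt "0 -0.08 1.2 0 0 0" --pt "0 -0.08 1.5 0 0 0" --pt "0 -0.08 1.7 0 0 0"

```text
t: 5.08
position: [0.5506, 0.297, 0.1017]
orientation: [-3.141, -0.001, 2.932]
force: [-0.1, -0.8, 0.0]
grip_width: 0.0872
finger_force: 0.0
```

play_rows --pt "0 0 0 0 0 0" --pt "0 0 0 0 0 0" --pt "0 0 0 0 0 0" --pt "0 0 0 0 0 0"

```text
t: 5.42
position: [0.5513, 0.2979, 0.1039]
orientation: [3.141, 0.001, 2.932]
force: [0.3, -0.3, 0.0]
grip_width: 0.0872
finger_force: 0.0
```

```bash
python3 - <<'E'
from plan import *
plan([(.5505,.297,.104,2.93)])
s=ctrl.camera("side")[:,:,::-1]
cv2.imwrite("pics/g.png",cv2.resize(s[160:280,205:325],(600,600),interpolation=cv2.INTER_CUBIC))
E
```

```text
now [0.5513 0.2979 0.1039] [3.141e+00 1.000e-03 2.932e+00] 5.42
[0.01, -0.03, -0.0] [0.01, 0.01, 0.02]
```

View pics/g.png

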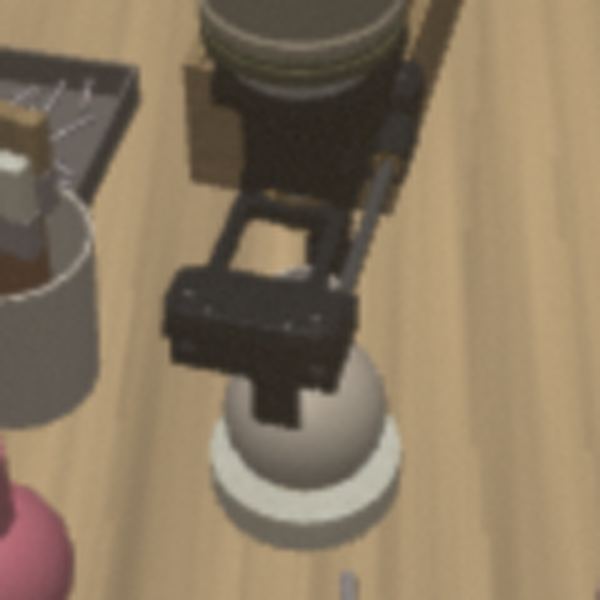

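The fingers straddle the neck, with the front finger at crop (275,405) and the neck rim behind the knuckle at (295,272). Closing now.

play_rows --pt "0 0 0 0 0 0" --pt "0 0 0 0 0 0" --pt "0 0 0 0 0 0" --pt "0 0 0 0 0 0" --pt "0 0 0 0 0 0" --claw 1

```text
t: 5.88
position: [0.5509, 0.2975, 0.103]
orientation: [-3.142, 0.0, 2.932]
force: [0.1, 0.6, 0.4]
grip_width: 0.0618
finger_force: 0.0
```

play_rows --pt "0 0 0 0 0 0" --pt "0 0 0 0 0 0" --pt "0 0 0 0 0 0" --pt "0 0 0 0 0 0" --pt "0 0 0 0 0 0"

```text
t: 6.3
position: [0.5509, 0.2972, 0.1029]
orientation: [-3.141, 0.0, 2.932]
force: [-0.4, -0.7, 0.8]
grip_width: 0.0356
finger_force: 29.9
```

play_rows --pt "0 0 -0.2 0 0 0" --pt "0 0 -0.5 0 0 0" --pt "0 0 -0.9 0 0 0" --pt "0 0 -1.3 0 0 0" --pt "0 0 -1.7 0 0 0"

```text
t: 6.72
position: [0.5508, 0.2979, 0.1728]
orientation: [3.141, 0.0, 2.933]
force: [1.1, 0.0, -1.3]
grip_width: 0.0352
finger_force: 29.9
```

play_rows --pt "0 0 -0.4 0 0 0" --pt "0 0 -0.9 0 0 0" --pt "0 0 -1.4 0 0 0" --pt "0 0 -1.8 0 0 0" --pt "0 0 -2.0 0 0 0"

```text
t: 7.13
position: [0.5511, 0.2984, 0.2544]
orientation: [3.139, 0.003, 2.933]
force: [-0.1, 0.6, -1.1]
grip_width: 0.0355
finger_force: 29.9
```

```bash
python3 - <<'E'
from plan import *
plan([(.541,.164,.255,2.93),(.534,.031,.255,2.93),(.5315,-.102,.255,2.93)])
s=ctrl.camera("side")[:,:,::-1];print(ctrl.read_state()["finger_force"],[(np.round(d["position"],1).tolist(),round(d["confidence"],2)) for d in ctrl.mark_of("side","globe_mid")])
p=np.array(ctrl.read_state()["position"])-[0,0,.028];print(pix("side",p))
E
```

```text
now [0.5511 0.2984 0.2544] [3.139e+00 3.000e-03 2.933e+00] 7.13
[-0.45, -3.34, -0.02] [0.02, 0.02, 0.03]
[-0.53, -3.29, -0.0] [0.0, 0.0, -0.0]
[-0.63, -3.26, -0.0] [0.0, 0.0, -0.0]
29.88333456099795 [([270.0, 204.2], 0.89), ([293.8, 331.1], 0.88)]
(np.float64(192.93874328352746), np.float64(264.9239273761942))
```

play_rows --pt "-0.05 -0.4 0 0 0 0" --pt "-0.15 -1.1 0 0 0 0" --pt "-0.25 -1.9 0 0 0 0" --pt "-0.35 -2.6 0 0 0 0" --pt "-0.45 -3.3 0 0 0 0"

```text
t: 7.65
position: [0.5403, 0.1629, 0.2497]
orientation: [-3.141, -0.001, 2.932]
force: [1.4, 0.0, -1.7]
grip_width: 0.0359
finger_force: 29.9
```

play_rows --pt "-0.1 -0.7 0 0 0 0" --pt "-0.2 -1.4 0 0 0 0" --pt "-0.3 -2.0 0 0 0 0" --pt "-0.4 -2.7 0 0 0 0" --pt "-0.53 -3.3 0 0 0 0"

```text
t: 8.07
position: [0.5335, 0.0292, 0.25]
orientation: [-3.141, -0.001, 2.932]
force: [0.7, 0.3, -1.3]
grip_width: 0.0356
finger_force: 29.9
```

play_rows --pt "-0.15 -0.7 0 0 0 0" --pt "-0.3 -1.5 0 0 0 0" --pt "-0.4 -2.2 0 0 0 0" --pt "-0.5 -2.8 0 0 0 0" --pt "-0.6 -3.2 0 0 0 0"

```text
t: 8.48
position: [0.5302, -0.1023, 0.2498]
orientation: [-3.141, -0.002, 2.929]
force: [0.5, -0.2, -2.6]
grip_width: 0.0354
finger_force: 29.9
```

play_rows --pt "0 0 0 0 0 0" --pt "0 0 0 0 0 0" --pt "0 0 0 0 0 0" --pt "0 0 0 0 0 0" --pt "0 0 0 0 0 0"

```text
t: 8.9
position: [0.5313, -0.0979, 0.2509]
orientation: [3.142, -0.0, 2.934]
force: [-0.3, -0.7, -2.0]
grip_width: 0.0352
finger_force: 29.9
```

```bash
python3 - <<'E'
from plan import *
plan([(.5315,-.102,.18,2.93),(.5315,-.102,.105,2.93)])
p=np.array(ctrl.read_state()["position"])
for c in("side","top"):
    i=ctrl.camera(c)[:,:,::-1]
    if c=="side":
        cv2.imwrite("pics/h.png",cv2.resize(i[60:210,190:340],(600,600),interpolation=cv2.INTER_CUBIC))
    print(c,pix(c,p-[0,0,.028]),[(np.round(d["position"],1).tolist(),round(d["confidence"],2)) for d in ctrl.mark_of(c,"globe_mid")])
E
```

```text
now [ 0.5313 -0.0979  0.2509] [ 3.142 -0.     2.934] 8.9
[-0.03, -0.1, 1.77] [0.0, -0.0, 0.04]
[0.0, 0.0, 1.88] [0.0, -0.0, -0.0]
side (np.float64(108.16533867022326), np.float64(277.1723642663729)) [([109.5, 277.1], 0.72), ([271.4, 204.7], 0.7), ([296.0, 329.5], 0.6), ([252.3, 263.2], 0.24)]
top (np.float64(185.66819368258513), np.float64(362.4864650655302)) [([242.2, 137.9], 0.6), ([187.9, 362.4], 0.58), ([132.4, 163.4], 0.57)]
```

View pics/h.png

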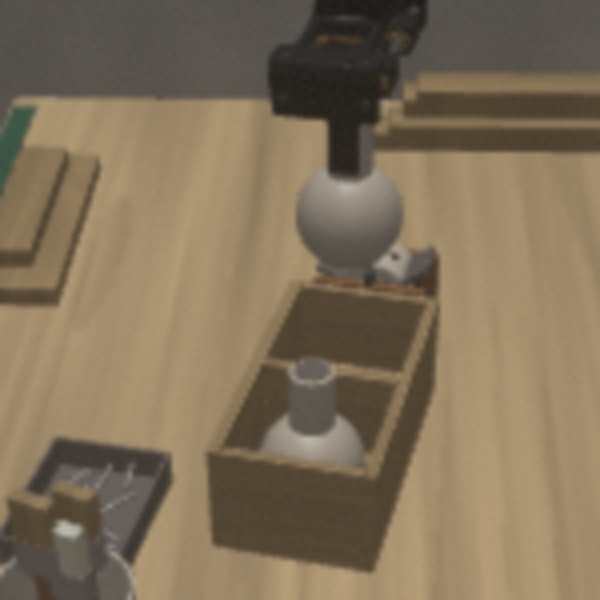

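The globe hangs upright at crop (350,220), as projected, and the empty cell is below it. Lowering it.

play_rows --pt "0 -0.08 0.3 0 0 0" --pt "0 -0.08 0.6 0 0 0" --pt "0 -0.08 0.9 0 0 0" --pt "0 -0.08 1.2 0 0 0" --pt "0 -0.08 1.5 0 0 0"

```text
t: 9.52
position: [0.5302, -0.1022, 0.1891]
orientation: [3.141, -0.001, 2.932]
force: [-0.2, -0.3, -1.5]
grip_width: 0.0353
finger_force: 29.9
```

play_rows --pt "0 0 0.3 0 0 0" --pt "0 0 0.6 0 0 0" --pt "0 0 0.9 0 0 0" --pt "0 0 1.1 0 0 0" --pt "0 0 1.2 0 0 0"

```text
t: 9.93
position: [0.53, -0.1021, 0.1414]
orientation: [3.141, -0.002, 2.932]
force: [0.1, -0.2, -2.0]
grip_width: 0.0354
finger_force: 29.9
```

play_rows --pt "0 0 0.1 0 0 0" --pt "0 0 0.2 0 0 0" --pt "0 0 0.3 0 0 0" --pt "0 0 0.4 0 0 0" --pt "0 0 0.4 0 0 0"

```text
t: 10.35
position: [0.5303, -0.1022, 0.1263]
orientation: [-3.142, -0.001, 2.932]
force: [0.3, 0.4, -2.1]
grip_width: 0.0357
finger_force: 29.9
```

play_rows --pt "0 0 0 0 0 0" --pt "0 0 0 0 0 0" --pt "0 0 0 0 0 0" --pt "0 0 0 0 0 0"

```text
t: 10.68
position: [0.5307, -0.1023, 0.1272]
orientation: [-3.141, 0.0, 2.932]
force: [0.2, -0.5, -2.0]
grip_width: 0.0356
finger_force: 29.9
```

play_rows --pt "0 0 0.1 0 0 0" --pt "0 0 0.2 0 0 0" --pt "0 0 0.3 0 0 0" --pt "0 0 0.4 0 0 0" --pt "0 0 0.5 0 0 0"

```text
t: 11.1
position: [0.5304, -0.1022, 0.1063]
orientation: [-3.142, -0.0, 2.932]
force: [-0.1, -0.0, -2.0]
grip_width: 0.0354
finger_force: 29.9
```

play_rows --pt "0 0 0 0 0 0" --pt "0 0 0.05 0 0 0" --pt "0 0 0.05 0 0 0" --pt "0 0 0.05 0 0 0"

```text
t: 11.43
position: [0.5306, -0.1022, 0.105]
orientation: [-3.142, 0.0, 2.932]
force: [0.1, -0.1, -1.9]
grip_width: 0.0356
finger_force: 29.9
```

play_rows --pt "0 0 0.02 0 0 0" --pt "0 0 0.04 0 0 0" --pt "0 0 0.05 0 0 0" --pt "0 0 0.05 0 0 0"

```text
t: 11.77
position: [0.5306, -0.1022, 0.1029]
orientation: [-3.142, 0.0, 2.932]
force: [0.5, -0.1, -1.3]
grip_width: 0.0351
finger_force: 29.9
```

play_rows --pt "0 0 0.02 0 0 0" --pt "0 0 0.04 0 0 0" --pt "0 0 0.04 0 0 0" --pt "0 0 0.04 0 0 0"

```text
t: 12.1
position: [0.5305, -0.1022, 0.1013]
orientation: [-3.142, -0.0, 2.932]
force: [0.1, 0.5, -1.7]
grip_width: 0.0357
finger_force: 29.9
```

play_rows --pt "0 0 0.02 0 0 0" --pt "0 0 0.03 0 0 0" --pt "0 0 0.03 0 0 0" --pt "0 0 0.03 0 0 0"

```text
t: 12.43
position: [0.5306, -0.1022, 0.1001]
orientation: [-3.142, 0.0, 2.932]
force: [0.8, -0.4, -2.5]
grip_width: 0.0351
finger_force: 29.9
```

play_rows --pt "0 0 0.02 0 0 0" --pt "0 0 0.02 0 0 0" --pt "0 0 0.02 0 0 0"

```text
t: 12.68
position: [0.5306, -0.1022, 0.0993]
orientation: [-3.142, -0.0, 2.932]
force: [-1.0, -0.5, -2.4]
grip_width: 0.0355
finger_force: 29.9
```

play_rows --pt "0 0 0.02 0 0 0" --pt "0 0 0.02 0 0 0" --pt "0 0 0.02 0 0 0"

```text
t: 12.93
position: [0.5306, -0.1022, 0.0985]
orientation: [-3.142, -0.0, 2.932]
force: [-0.4, 0.4, -1.3]
grip_width: 0.036
finger_force: 29.9
```

play_rows --pt "0 0 0.02 0 0 0" --pt "0 0 0.03 0 0 0" --pt "0 0 0.03 0 0 0" --pt "0 0 0.03 0 0 0"

```text
t: 13.27
position: [0.5306, -0.1022, 0.0973]
orientation: [-3.142, -0.0, 2.932]
force: [0.0, 0.1, -1.5]
grip_width: 0.0353
finger_force: 29.9
```

play_rows --pt "0 0 0.02 0 0 0" --pt "0 0 0.03 0 0 0" --pt "0 0 0.03 0 0 0" --pt "0 0 0.03 0 0 0"

```text
t: 13.6
position: [0.5309, -0.1022, 0.0966]
orientation: [-3.142, 0.001, 2.932]
force: [-0.9, -0.2, 3.9]
grip_width: 0.0358
finger_force: 30.0
```

The globe has touched down lightly (about 5 N). Opening the fingers partway.

play_rows --pt "0 0 0 0 0 0" --pt "0 0 0 0 0 0" --pt "0 0 0 0 0 0" --pt "0 0 0 0 0 0" --pt "0 0 0 0 0 0" --claw 0.4

```text
t: 14.02
position: [0.5305, -0.1023, 0.096]
orientation: [-3.142, -0.0, 2.932]
force: [-0.2, 0.4, -0.0]
grip_width: 0.0511
finger_force: 0.0
```

play_rows --pt "0 0 0 0 0 0" --pt "0 0 -0.2 0 0 0" --pt "0 0 -0.5 0 0 0" --pt "0 0 -0.8 0 0 0" --pt "0 0 -1.1 0 0 0"

```text
t: 14.43
position: [0.531, -0.1022, 0.1421]
orientation: [-3.142, 0.001, 2.932]
force: [-0.2, -0.3, 0.9]
grip_width: 0.0522
finger_force: 0.0
```

play_rows --pt "0 0 -0.4 0 0 0" --pt "0 0 -0.8 0 0 0" --pt "0 0 -1.2 0 0 0" --pt "0 0 -1.6 0 0 0" --pt "0 0 -1.6 0 0 0"

```text
t: 14.85
position: [0.5323, -0.1022, 0.2086]
orientation: [-3.141, 0.006, 2.933]
force: [1.2, 0.8, 0.9]
grip_width: 0.0522
finger_force: 0.0
```

```bash
python3 - <<'E'
from plan import *
s=ctrl.camera("side")[:,:,::-1]; cv2.imwrite("pics/i.png",cv2.resize(s[80:200,215:335],(600,600),interpolation=cv2.INTER_CUBIC))
# crate axes ex, ey; axle A
a=-.21;ex=np.array([np.cos(a),np.sin(a)]);A=np.array([.5065,-.2095])
f=lambda u,z:(*(A+ex*u),z,2.93)
plan([(.5065-.045,-.2,.2,2.93),f(-.030,.2),f(-.030,.108),f(.020,.108),f(.020,.17)])
E
```

```text
now [ 0.5317 -0.1023  0.2068] [-3.141  0.004  2.932] 14.9
[1.21, -2.75, 0.17] [-0.01, 0.04, 0.02]
[-0.4, -0.0, -0.0] [0.0, -0.0, 0.0]
[0.0, -0.0, 2.3] [0.0, -0.0, 0.0]
[-1.25, -0.0, -0.0] [0.0, -0.0, 0.0]
[0.0, -0.0, -1.55] [0.0, -0.0, 0.0]
```

View pics/i.png

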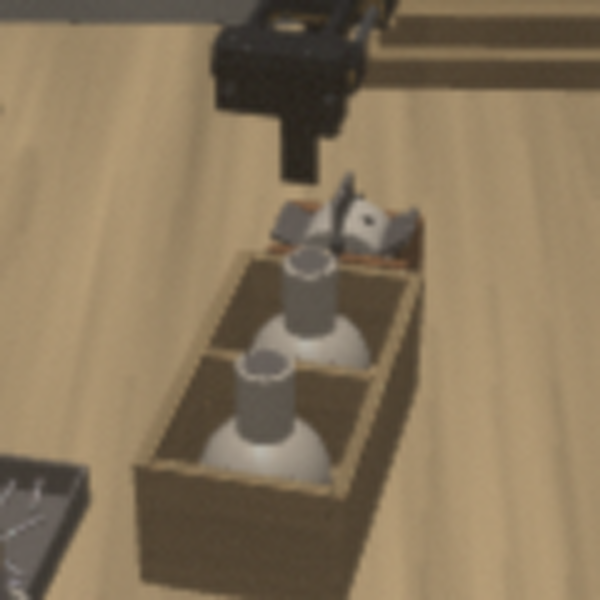

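Both globes stand neck up, the stowed one at crop (310,300). The wheel ridge is still on top at (345,205). Next I close the fingers and push the wheel.

play_rows --pt "0.2 -0.6 0 0 0 0" --pt "0.5 -1.2 0.05 0 0 0" --pt "0.8 -1.8 0.1 0 0 0" --pt "1.0 -2.4 0.15 0 0 0" --pt "1.2 -2.75 0.15 0 0 0" --claw 1

```text
t: 15.32
position: [0.4589, -0.2023, 0.1976]
orientation: [-3.141, -0.001, 2.93]
force: [-0.5, -0.6, 0.4]
grip_width: 0.0266
finger_force: 0.0
```

play_rows --pt "-0.2 0 0 0 0 0" --pt "-0.4 0 0 0 0 0" --pt "-0.4 0 0 0 0 0" --pt "-0.4 0 0 0 0 0" --pt "-0.4 0 0 0 0 0"

```text
t: 15.73
position: [0.4769, -0.202, 0.198]
orientation: [3.141, -0.0, 2.934]
force: [0.6, 0.2, -0.1]
grip_width: 0.0015
finger_force: 0.0
```

```bash
cat > w.py <<'E'
from plan import *
a=-.21;ex=np.array([np.cos(a),np.sin(a)]);A=np.array([.5065,-.2095])
f=lambda u,z:(*(A+ex*u),z,2.93)
s=ctrl.read_state();d=np.array(s["position"])[:2]-A
print("u,v",d@ex,d@[-ex[1],ex[0]],s["position"][2])
E
python3 - <<'E'
from w import *
plan([f(-.03,.11)])
E
```

```text
u,v -0.0305327729703964 0.0011373023480141164 0.19800043014119847
now [ 0.4769 -0.202   0.198 ] [ 3.141 -0.     2.934] 15.73
[-0.01, -0.03, 2.2] [0.01, -0.0, 0.04]
```

play_rows --pt "0 0 0.5 0 0 0" --pt "0 0 1.0 0 0 0" --pt "0 0 1.5 0 0 0" --pt "0 0 1.9 0 0 0" --pt "0 0 2.2 0 0 0"

```text
t: 16.15
position: [0.476, -0.2023, 0.1087]
orientation: [3.141, -0.001, 2.933]
force: [0.2, 0.3, -0.4]
grip_width: 0.0001
finger_force: 0.0
```

play_rows --pt "0 0 0 0 0 0" --pt "-0.15 0 0 0 0 0" --pt "-0.3 0 0 0 0 0" --pt "-0.45 0 0 0 0 0" --pt "-0.6 0 0 0 0 0"

```text
t: 16.57
position: [0.5011, -0.2085, 0.1111]
orientation: [-3.141, 0.001, 2.932]
force: [-1.8, -0.0, 2.3]
grip_width: 0.0005
finger_force: 1.2
```

play_rows --pt "-0.15 0 0 0 0 0" --pt "-0.3 0 0 0 0 0" --pt "-0.45 0 0 0 0 0" --pt "-0.6 0 0 0 0 0" --pt "-0.65 0 0 0 0 0"

```text
t: 16.98
position: [0.5262, -0.2136, 0.1101]
orientation: [3.141, 0.0, 2.933]
force: [-2.0, 0.1, -0.0]
grip_width: 0.0008
finger_force: 0.8
```

play_rows --pt "0 0 0 0 0 0" --pt "0 0 0 0 0 0" --pt "0 0 -0.4 0 0 0" --pt "0 0 -0.9 0 0 0" --pt "0 0 -1.4 0 0 0"

```text
t: 17.4
position: [0.5252, -0.2134, 0.1668]
orientation: [3.141, 0.0, 2.933]
force: [-0.7, -0.6, 0.8]
grip_width: 0.0005
finger_force: 0.0
```

```bash
python3 - <<'E'
from w import *
plan([f(-.045,.17),f(-.045,.11),f(.009,.11)])
s=ctrl.camera("side")[:,:,::-1]; cv2.imwrite("pics/j.png",cv2.resize(s[90:150,250:325],(750,600),interpolation=cv2.INTER_CUBIC))
E
```

```text
u,v 0.01910755752359604 6.79489813699397e-05 0.16684776644034802
now [ 0.5252 -0.2134  0.1668] [3.141 0.    2.933] 17.4
[1.6, -0.0, -0.08] [0.0, 0.0, 0.02]
[0.0, -0.0, 1.5] [0.0, 0.0, 0.0]
[-1.35, 0.0, 0.0] [0.0, 0.0, 0.0]
```

View pics/j.png

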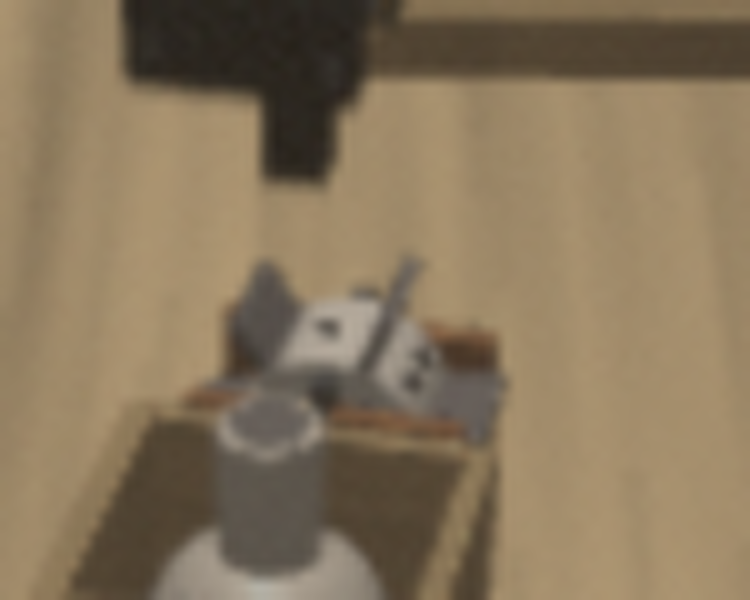

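The one-pip face is now just left of the top (crop 328,327), two pips are to the right (415,365), and the next ridge is at (400,290). Second push now.

play_rows --pt "0.4 0 0 0 0 0" --pt "0.8 0 0 0 0 0" --pt "1.2 0 0 0 0 0" --pt "1.6 0 0 0 0 0" --pt "1.6 0 0 0 0 0"

```text
t: 17.87
position: [0.4608, -0.2002, 0.1663]
orientation: [-3.14, -0.0, 2.932]
force: [-0.2, -0.3, -0.5]
grip_width: 0.0002
finger_force: 0.0
```

play_rows --pt "0 0 0.4 0 0 0" --pt "0 0 0.8 0 0 0" --pt "0 0 1.1 0 0 0" --pt "0 0 1.42 0 0 0" --pt "0 0 1.42 0 0 0"

```text
t: 18.28
position: [0.4617, -0.1998, 0.107]
orientation: [3.14, -0.003, 2.933]
force: [0.1, 0.1, 0.1]
grip_width: 0.0002
finger_force: 0.0
```

play_rows --pt "-0.15 0 0 0 0 0" --pt "-0.3 0 0 0 0 0" --pt "-0.45 0 0 0 0 0" --pt "-0.6 0 0 0 0 0" --pt "-0.75 0 0 0 0 0"

```text
t: 18.7
position: [0.493, -0.2067, 0.1098]
orientation: [-3.141, 0.001, 2.932]
force: [-2.6, 0.8, 0.9]
grip_width: 0.0009
finger_force: 0.9
```

play_rows --pt "-0.1 0 0 0 0 0" --pt "-0.2 0 0 0 0 0" --pt "-0.3 0 0 0 0 0" --pt "-0.4 0 0 0 0 0" --pt "-0.45 0 0 0 0 0"

```text
t: 19.12
position: [0.5098, -0.2102, 0.109]
orientation: [3.141, -0.001, 2.932]
force: [-2.8, 1.0, 0.0]
grip_width: 0.0007
finger_force: 1.0
```

```bash
python3 - <<'E'
from w import *
plan([f(.009,.11),f(.01,.11)])
E
```

```text
u,v 0.0033779723495860653 2.4592736612534137e-05 0.10901591430045926
now [ 0.5098 -0.2102  0.109 ] [ 3.141e+00 -1.000e-03  2.932e+00] 19.12
[-0.14, -0.0, -0.02] [0.0, -0.01, 0.02]
[-0.03, -0.0, -0.0] [0.0, 0.0, 0.0]
```

play_rows --pt "-0.06 0 0 0 0 0" --pt "-0.12 0 0 0 0 0" --pt "-0.16 0 0 0 0 0" --pt "-0.16 0 0 0 0 0"

```text
t: 19.45
position: [0.5163, -0.2116, 0.1094]
orientation: [-3.142, 0.0, 2.932]
force: [-1.9, -0.3, -0.1]
grip_width: 0.0001
finger_force: 0.5
```

play_rows --pt "0.05 0 -0.3 0 0 0" --pt "0.05 0 -0.7 0 0 0" --pt "0.05 0 -1.1 0 0 0" --pt "0.05 0 -1.5 0 0 0" --pt "0.05 0 -1.9 0 0 0"

```text
t: 19.87
position: [0.5144, -0.2111, 0.1875]
orientation: [-3.141, 0.002, 2.933]
force: [0.4, -0.1, -0.5]
grip_width: 0.0006
finger_force: 0.0
```

play_rows --pt "0.3 -0.7 -0.3 0 0 0" --pt "0.6 -1.4 -0.6 0 0 0" --pt "0.9 -2.1 -0.9 0 0 0" --pt "1.2 -2.8 -1.0 0 0 0" --pt "1.5 -3.5 -1.0 0 0 0"

```text
t: 20.28
position: [0.4262, -0.3371, 0.2283]
orientation: [-3.139, 0.004, 2.933]
force: [-0.1, -0.4, 0.9]
grip_width: 0.0005
finger_force: 0.0
```

```bash
python3 - <<'E'
from w import *
s=ctrl.camera("side")[:,:,::-1];t=ctrl.camera("top")[:,:,::-1]
c=lambda i,r,k,h:cv2.resize(i[r:r+h,k:k+h],(400,400),interpolation=cv2.INTER_CUBIC)
cv2.imwrite("pics/k.png",np.hstack([c(s,95,250,70),c(t,150,340,80)]))
E
```

```text
u,v -0.05193114152827104 -0.14148619909461277 0.2282997307442096
```

View pics/k.png

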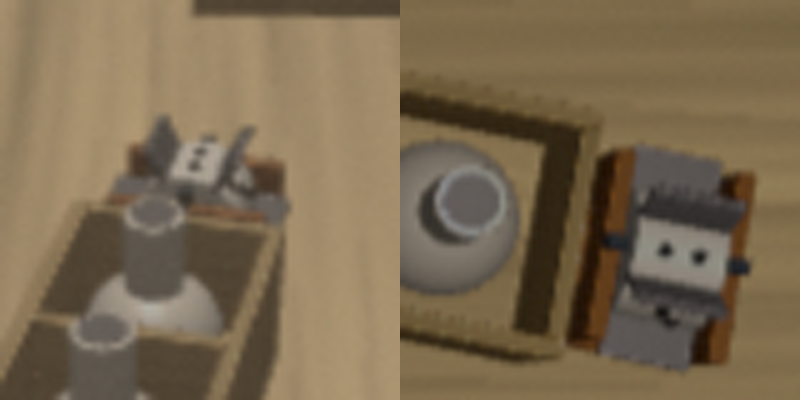

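The top crop shows two pips at (665,250) and (700,257), on the line of the pointers (612,242)–(738,267). The globe stands neck up in its cell. Letting the arm settle, then handing in.

play_rows --pt "0 0 0 0 0 0" --pt "0 0 0 0 0 0" --pt "0 0 0 0 0 0" --pt "0 0 0 0 0 0"

```text
t: 20.72
position: [0.4271, -0.3345, 0.2256]
orientation: [3.142, 0.001, 2.935]
force: [0.7, 0.2, 0.9]
grip_width: 0.0007
finger_force: 0.0
```

```bash
python3 -c "
from rig import ctrl
print(ctrl.job_done())"
```

```text
the job is handed in; nothing more can be done
None
```

The job is handed in, with no verdict returned: the last picture shows the globe standing neck up in the formerly empty cell and the two-pip face square at the pointers, and it took about 21 s of the 61 s allowed.

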